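# Close the quick-release clamp on the post

## Task

Of the two quick-release clamp stands on the bench, one has a steel post in its collar. On that one, first turn the wing nut by pressing its raised far wing down until the nut comes up firm with its wings level, so that the lever will then meet firm resistance; after that swing the cam lever fully home, round alongside the collar, until it stops. Let go, and leave the empty clamp alone.

Things in the scene. Friction and masses are not known exactly. Their poses are not given: they have to be found in the camera images.
- post_clamp: Fixed stand with the post. Origin: underside of its 100x110x12 base plate, on the post's axis; z up. Collar 52 across, z 130-160; steel post 33 across in it, top z 185. Collar ears point to -x (to the robot, within 30 deg). A skewer runs along y through them at x -42, z 145 (mm): cam lever at its +y end, wing nut at its -y end, each with only bench or base plate beneath.
- wing_nut (a joint): Turn, rad, about the skewer. Two wings in the stand's plane y = -54, 9 thick, 12 wide (20 at the round ends), reach 60 mm from the axis; hub 22 across. At 0 the +x wing (far from the robot) is raised 45 deg, the other hangs; pressing the raised one down (best 35 mm out) tightens: value grows, level at 0.785, firm stop at 0.83. Starts 0 to 0.25; stays where left. Needs 0.2 N m (6 N at 35 mm).
- cam_lever (a joint): Turn, rad, about a vertical pivot at x -42, y 40 mm of the stand. 0: open, points to +y; grows towards +x (clockwise from above); stops fully home at 1.60, along +x beside the collar. 95 mm long; from 45 mm out a paddle 11 thick, z 134-156. Starts 0 to 0.4, stays where left. Needs 0.4 N m; with the nut tight, from 0.8 on rising to 0.75 N m (10 N at 75 mm).
- spare_clamp: The other stand, fixed, of the same make, size and frame, lever open too, but its collar is an empty ring with no post. To be left alone. Both stands are right of the bench vice (186 mm high, ends at y = 36 mm and x = 564 mm), one near the robot, one about 0.16 m behind it; either way round.

How it is judged:
By the outcome, as a careful person would: the job done as asked, in the order asked, and still so for the second after the job is handed in, with the robot touching nothing.
It also fails if it takes over 40 s, if anything falls off the work surface, if the arm or the gripper's body presses on something with over 40 N, if the wrist force passes 120 N, or if a joint passes its speed limit or range.

## Robot

A 6-joint arm with a two-finger parallel gripper is mounted at the origin on a cart in front of the work surface, level with it; the furniture and walls round the work are solid. World frame = base frame: x ahead of the robot, y to its left, z up, the work surface at z = 0. Lengths are in m, angles in rad, forces in N, time in s.
With the tool pointing down it reaches from about 0.35 to 0.775 m from the base axis. Payload 7.3 kg.
Tool frame: the origin (TCP) lies midway between the tips of the shut fingers; the grasp point (between the pads) lies 19 mm behind it (robot.grip_depth is the z of the grasp point in the tool frame, in m); z points along the fingers, y is the line along which they close (so a half turn about z gives the same grasp; the last joint's range is limited). The gripper opens to 92 mm and grips with 3 to 60 N. Pads are 19 mm wide; open, the fingers measure 130 mm over their backs; the gripper's body (75 mm by 190 mm) begins 47 mm behind the grasp point.
Start: joints at [1.025, 0.342, 1.524, -0, 1.275, -0.146], TCP at [0.204, 0.484, 0.227] pointing down, gripper open.
Joint ranges: [-2.53, 2.53], [-0.77, 2.02], [0.04, 2.7], [-1, 4.14], [0.28, 2.66], [-3.11, 3.11]. Speed limits (rad/s): [2.57, 2.57, 3.14, 3.14, 3.14, 3.14].

## Interface

Orientations are given as [roll, pitch, yaw] about the fixed x, y, z axes, in that order (R = Rz(yaw) Ry(pitch) Rx(roll)).
In Python, from cell import robot, viewer gives the robot as it stands.
- The arm moves only by the tool step_arm, never from a script. Its argument "increments" is a list of rows, each an object with "delta_pos": the shift along the tool's x, y, z in cm, a list of three; "dr": the turn, a rotation vector about the tool's x, y, z in degrees, a list of three; "fingers": the closure, from -1 (fully open) to 1 (shut), so that 0 is half open. In form: [{"delta_pos": [tx, ty, tz], "dr": [wx, wy, wz], "fingers": fingers}, ...]. A call has exactly 5 rows; each row is the pose to reach, as a shift and turn from the pose commanded when the call began, along the tool's axes at that moment; what a row does not reach only later rows make up. A row lasts 1/8 s, in which the tool goes at most 62.5 mm and 10.7 degrees, less where a joint would pass 70% of its speed; a pose out of reach is approached as far as the arm can. A call with a gripper value outside its range is refused whole. The fingers move at their own pace and stop on an object; "newtons" is the grip in N (left out, the last holds). Time passes only in rows, so rows that repeat a pose let the fingers close, or fill a call up. It gives the time, the measured TCP pose, the force, the opening and the grip force at its end, in the units of the state.
- robot.observe(): the state, without advancing time (a new reading comes with each control period).
- viewer.read_camera(name): name is "scene" or "top" or "wrist"; returns the picture (384x512x3 uint8, red, green, blue); there is no depth.
- viewer.camera_params(name): a dict with "K" (3x3 intrinsics, pixels), "T" (4x4, takes a point from camera to world coordinates). Camera axes: x right, y down, z forward; pixel columns grow to the right and rows downward; lengths in m; the calibration is good to about 2 mm. A picture is of the moment at which its call begins: read the wrist's pose just before it. camera_params takes no time and is no camera call; for the wrist camera it gives the pose at the moment of the call.
- robot.hand_in(): hands the job in; it is judged then, once.
The state is a dict: "time": time; "qpos": joint angles; "qvel": joint speeds; "joint_efforts": joint torques, N m; "tool_pos": TCP position; "tool_rot": TCP orientation; "contact_force": force on the tool from outside, world axes, zero at the start; "torque": the same for the moment, N m; "opening": finger opening in m; "grip_force": force on a finger pad.
Only numpy, scipy, OpenCV 4.12 (cv2) and the standard library are available. Lean on these libraries where they do the work, as an engineer would, in place of code of your own. Each camera call takes 0.05 s, during which the arm holds its last target. There are 200 camera calls.

## Working session

There is one attempt and no reset: what is moved stays moved. The work goes in short steps, Python scripts to look and compute and a tool call to move; the robot and the scene stay as the last step left them, time stands still between calls to the robot, and variables do not carry over. Pictures are saved under pics/ and viewed, at most 10 in all, crops included, and the job is handed in when it is done.

Besides the shell and the picture viewer there is one more tool, called as name(argument=value, ...), one argument or row to a line, values as JSON. step_arm: Moves the arm, as the interface text tells. Its arguments: {"type":"object","properties":{"increments":{"type":"array"},"newtons":{"type":"number"}},"required":["increments"]}

```bash
mkdir -p pics; ls
python3 - <<'E'
from cell import robot, viewer
import cv2,numpy as np
for n in ("scene","top"):
    im=viewer.read_camera(n); cv2.imwrite(f"pics/{n}0.png",im[:,:,::-1])
    p=viewer.camera_params(n); print(n,np.round(p["K"],1).tolist(),np.round(p["T"],3).tolist())
    cv2.imwrite(f"pics/{n}0b.png",cv2.resize(im[:,:,::-1],(800,600),interpolation=cv2.INTER_CUBIC))
print(robot.observe())
E
```

```text
pics
scene [[459.0, 0.0, 254.3], [0.0, 459.0, 188.4], [0.0, 0.0, 1.0]] [[-0.892, -0.35, 0.285, 0.292], [-0.451, 0.689, -0.567, 0.322], [0.002, -0.635, -0.772, 0.763], [0.0, 0.0, 0.0, 1.0]]
top [[427.8, 0.0, 250.1], [0.0, 427.8, 193.7], [0.0, 0.0, 1.0]] [[0.015, -0.984, 0.177, 0.412], [-0.999, -0.009, 0.033, -0.194], [-0.031, -0.177, -0.984, 0.943], [0.0, 0.0, 0.0, 1.0]]
{'time': 0.1, 'qpos': array([ 1.02502305e+00,  3.42656140e-01,  1.52487728e+00, -5.17906748e-05,
        1.27541022e+00, -1.46015333e-01]), 'qvel': array([ 1.63957629e-03, -2.30365239e-03, -4.00690489e-03, -3.40700037e-05,
        3.78337597e-04,  5.27691677e-04]), 'joint_efforts': array([ 2.25886135e-03, -4.32002807e+01, -2.44694316e+01,  7.20862881e-02,
        5.26738772e-02, -2.38934189e-05]), 'tool_pos': array([0.20414645, 0.48330498, 0.22612829]), 'tool_rot': array([-3.14024884e+00, -1.47564497e-04,  2.74184972e+00]), 'contact_force': array([-0.65257995, -0.57290385,  0.32107509]), 'torque': array([ 0.00023569, -0.01723672,  0.02033868]), 'grip_force': 0.0, 'opening': 0.09188004856026205}
```

View pics/scene0b.png

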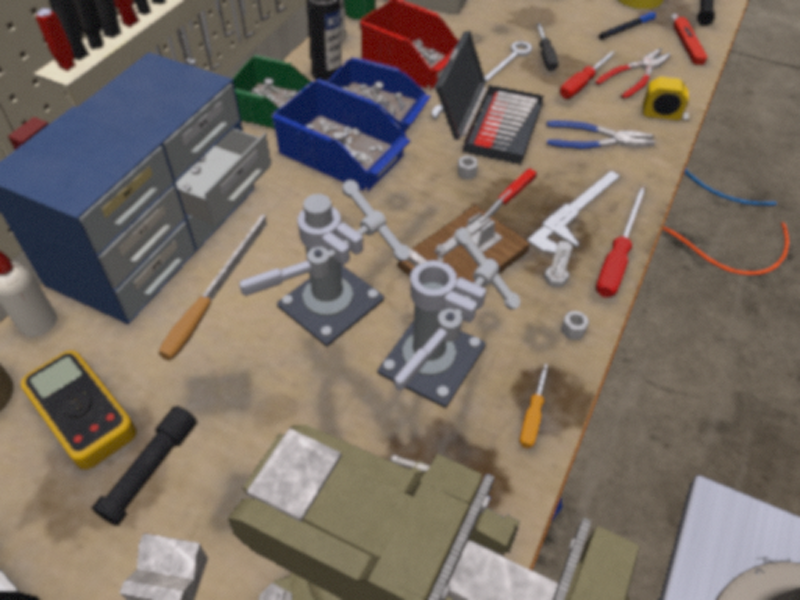

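View pics/top0b.png

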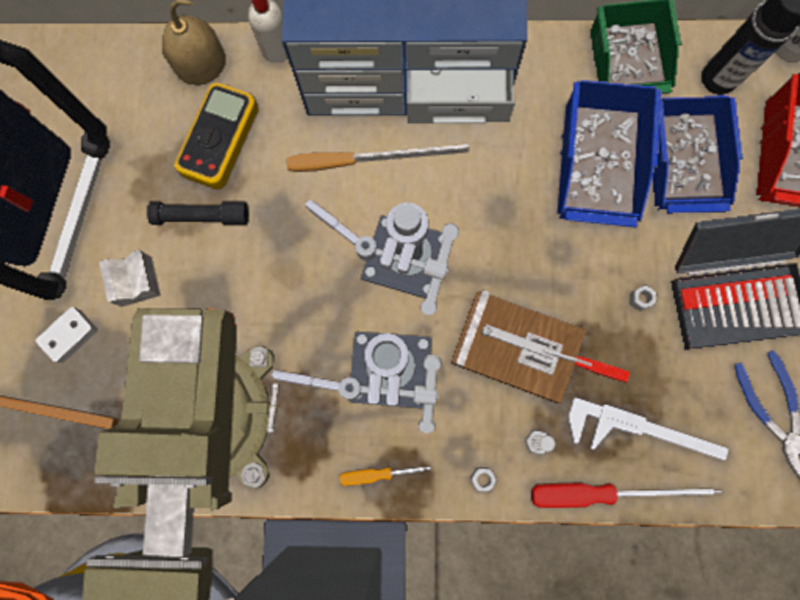

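The scene view shows that the far stand holds the post (post top at 318,208 in the scene view and 407,217 in the top view), while the near collar is an empty ring. In the top view the far lever runs from pivot (366,245) to tip (310,203), and the wings from (450,230) to (429,308). The vice is to the left of both.

```bash
cat > h.py <<'E'
import numpy as np, cv2
from cell import robot, viewer
def ray(name,uv,P=None):
    p=P or viewer.camera_params(name);K=np.array(p["K"]);T=np.array(p["T"])
    d=T[:3,:3]@np.linalg.solve(K,[uv[0],uv[1],1.]);return T[:3,3],d
def onz(name,uv,z,P=None):
    o,d=ray(name,uv,P);return o+d*(z-o[2])/d[2]
def proj(name,X,P=None):
    p=P or viewer.camera_params(name);K=np.array(p["K"]);T=np.array(p["T"])
    c=K@(T[:3,:3].T@(np.array(X)-T[:3,3]));return c[:2]/c[2]
def stand2w(o,yaw,X):
    c,s=np.cos(yaw),np.sin(yaw);X=np.asarray(X);return np.array([o[0]+c*X[0]-s*X[1],o[1]+s*X[0]+c*X[1],X[2]])
E
python3 - <<'E'
from h import *
s=.64
f=lambda u,v,z:np.round(onz("top",(u*s,v*s),z),4)
post=f(407,217,.185);piv=f(366,245,.157);hub=f(437,268,.156)
print("post",post,"piv",piv,"hub",hub,np.linalg.norm(piv-hub))
d=(piv-hub)[:2];print("yaw",np.degrees(np.arctan2(-d[0],d[1])))
lt=f(308,203,.156);print("levertip",lt,np.linalg.norm(lt-piv))
print("wing far end z.18",f(450,230,.18),"near end z.12",f(429,310,.12))
pp=f(388,354,.16);pv=f(349,387,.157);hb=f(431,394,.156);print("spare",pp,pv,hb,f(275,377,.156))
im=cv2.imread("pics/top0.png");c=cv2.resize(im[110:270,170:300],None,fx=4.5,fy=3.75,interpolation=cv2.INTER_CUBIC)
c=cv2.resize(im[120:215,180:310],(780,570),interpolation=cv2.INTER_CUBIC)
cv2.imwrite("pics/c1.png",c)
E
```

```text
post [ 0.6508 -0.1858  0.185 ] piv [ 0.6239 -0.136   0.157 ] hub [ 0.5961 -0.2224  0.156 ] 0.09076783571287793
yaw -17.83606004745088
levertip [ 0.6773 -0.063   0.156 ] 0.09045197620837259
wing far end z.18 [ 0.6366 -0.2367  0.18  ] near end z.12 [ 0.5507 -0.2138  0.12  ]
spare [ 0.4911 -0.165   0.16  ] [ 0.4521 -0.1198  0.157 ] [ 0.4453 -0.2158  0.156 ] [ 0.4627 -0.0318  0.156 ]
```

View pics/c1.png

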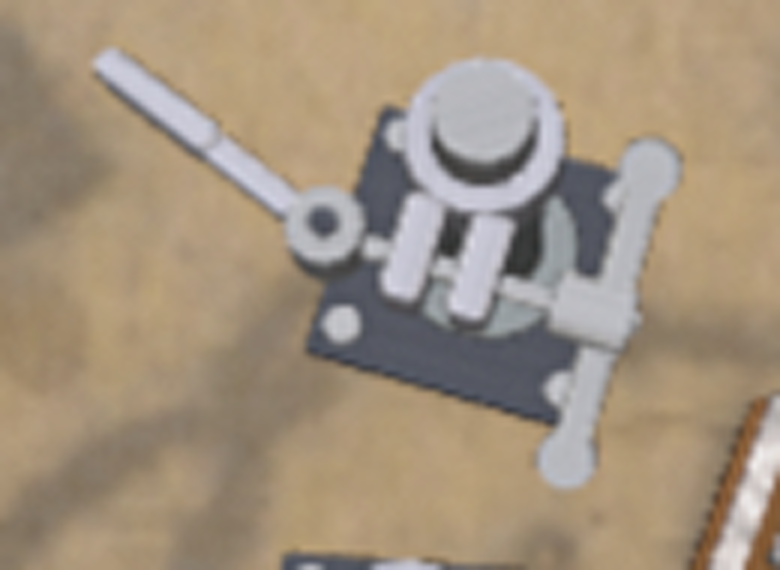

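The crop confirms the post stand: pivot at (325,222), wing ends at (650,170) and (568,455), and plate lower edge from (308,350) to (558,423). The measured sizes agree with those given (yaw about -17°). I'll set out, going high over the vice.

step_arm(
  increments=[
    {"delta_pos": [0, 0, -6], "dr": [0, 0, 0], "fingers": 1},
    {"delta_pos": [-5, -3.7, -9], "dr": [0, 0, 0], "fingers": 1},
    {"delta_pos": [-10, -7.4, -9], "dr": [0, 0, 0], "fingers": 1},
    {"delta_pos": [-15, -11.1, -9], "dr": [0, 0, 0], "fingers": 1},
    {"delta_pos": [-20, -14.9, -9], "dr": [0, 0, 0], "fingers": 1},
  ],
  newtons=10,
)

```text
time: 0.72
tool_pos: [0.3282, 0.2717, 0.3166]
tool_rot: [3.141, 0.0, 2.742]
contact_force: [1.3, 0.4, 0.6]
opening: 0.0464
grip_force: 0.0
```

step_arm(
  increments=[
    {"delta_pos": [-5, -3.7, 0], "dr": [0, 0, 0], "fingers": 1},
    {"delta_pos": [-10, -7.4, 0], "dr": [0, 0, 0], "fingers": 1},
    {"delta_pos": [-15, -11.1, 0], "dr": [0, 0, 0], "fingers": 1},
    {"delta_pos": [-20, -14.9, 0], "dr": [0, 0, 0], "fingers": 1},
    {"delta_pos": [-25, -18.5, 0], "dr": [0, 0, 0], "fingers": 1},
  ],
)

```text
time: 1.35
tool_pos: [0.4866, 0.0038, 0.3165]
tool_rot: [3.141, -0.0, 2.741]
contact_force: [1.3, 1.5, 0.7]
opening: 0.0009
grip_force: 0.0
```

step_arm(
  increments=[
    {"delta_pos": [-5, -3.7, 0], "dr": [0, 0, 0], "fingers": 1},
    {"delta_pos": [-10, -7.4, 0], "dr": [0, 0, 0], "fingers": 1},
    {"delta_pos": [-15, -11.1, 0], "dr": [0, 0, 0], "fingers": 1},
    {"delta_pos": [-20, -14.9, 0], "dr": [0, 0, -6], "fingers": 1},
    {"delta_pos": [-20, -14.9, 0], "dr": [0, 0, -6], "fingers": 1},
  ],
)

```text
time: 1.98
tool_pos: [0.6128, -0.2135, 0.313]
tool_rot: [3.142, -0.004, 2.843]
contact_force: [-0.8, 1.5, -0.3]
opening: 0.0007
grip_force: 0.0
```

Run:
```python
from h import *
s=robot.observe();print(s["time"],s["tool_pos"],s["tool_rot"],s["qpos"],s["opening"])
P=viewer.camera_params("wrist");print(np.round(P["K"],1).tolist(),np.round(P["T"],4).tolist())
im=viewer.read_camera("wrist");cv2.imwrite("pics/w1.png",cv2.resize(im[:,:,::-1],(800,600),interpolation=cv2.INTER_CUBIC))
np.savez("w1.npz",K=P["K"],T=P["T"])
```

```text
1.975 [ 0.61284802 -0.2134619   0.31296263] [ 3.14155743 -0.00432978  2.84303922] [-4.52858900e-01  5.48947357e-01  9.61931624e-01 -6.31957369e-04
  1.63499741e+00 -1.72514091e+00] 0.000655107319833365
[[297.1, 0.0, 256.3], [0.0, 297.1, 189.5], [0.0, 0.0, 1.0]] [[0.2946, 0.911, 0.2887, 0.5328], [0.9556, -0.281, -0.0884, -0.1892], [0.0006, 0.3019, -0.9533, 0.471], [0.0, 0.0, 0.0, 1.0]]
```

View pics/w1.png

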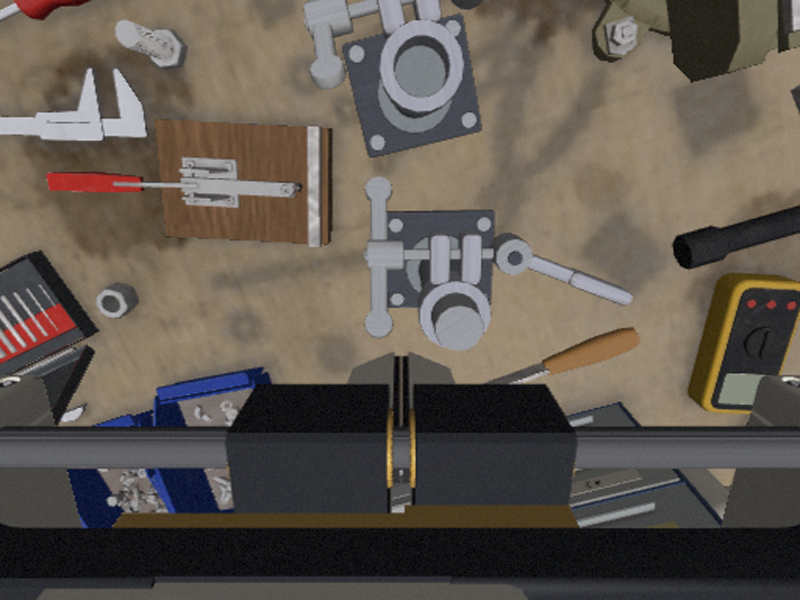

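The wrist view shows the post top at (460,325), lever pivot (514,256), lever tip (630,300), nut hub (385,255), far wing end (378,323) and near wing end (378,188). I'll triangulate these against the top view.

Run:
```python
from h import *
d=np.load("w1.npz");W={"K":d["K"],"T":d["T"]};s=.64
def tri(wu,tu):
    o1,a=ray("wrist",np.array(wu)*s,W);o2,b=ray("top",np.array(tu)*s)
    a/=np.linalg.norm(a);b/=np.linalg.norm(b)
    t=np.linalg.lstsq(np.c_[a,-b],o2-o1,rcond=None)[0];p,q=o1+a*t[0],o2+b*t[1];return (p+q)/2,np.linalg.norm(p-q)
C=lambda u,v:((180+u/6)/s,(120+v/6)/s)
pts={"post":((460,325),C(484,115)),"piv":((514,256),C(325,222)),"fw":((378,323),C(650,170)),"nw":((378,188),C(568,456)),"ltip":((630,298),C(103,60))}
R={}
for k,(w,t) in pts.items():
    R[k],e=tri(w,t);print(k,np.round(R[k],4),"gap",round(e,4))
print("post z.185",onz("wrist",np.array((460,325))*s,.185,W),"piv .156",onz("wrist",np.array((514,256))*s,.156,W),"hub",onz("wrist",np.array((385,255))*s,.156,W))
v=R["fw"]-R["nw"];m=(R["fw"]+R["nw"])/2
print("wing yaw",np.degrees(np.arctan2(v[1],v[0])),"elev",np.degrees(np.arctan2(v[2],np.hypot(v[0],v[1]))),"len",np.linalg.norm(v),"mid",m)
```

```text
post [ 0.6502 -0.1852  0.1847] gap 0.002
piv [ 0.6207 -0.1366  0.1666] gap 0.0005
fw [ 0.6372 -0.2377  0.1715] gap 0.0005
nw [ 0.5539 -0.2132  0.1274] gap 0.0015
ltip [ 0.6762 -0.0637  0.159 ] gap 0.0002
post z.185 [ 0.65000375 -0.18415271  0.185     ] piv .156 [ 0.62345806 -0.13470536  0.156     ] hub [ 0.59644188 -0.21989264  0.156     ]
wing yaw -16.396374003836318 elev 26.88776731693243 len 0.0973479476461977 mid [ 0.59555711 -0.2254144   0.1494533 ]
```

step_arm(
  increments=[
    {"delta_pos": [-2.1, -1.9, 0], "dr": [0, 0, 0], "fingers": 1},
    {"delta_pos": [-2.1, -1.9, 5], "dr": [0, 0, 0], "fingers": 1},
    {"delta_pos": [-2.1, -1.9, 10], "dr": [0, 0, 0], "fingers": 1},
    {"delta_pos": [-2.1, -1.9, 11.5], "dr": [0, 0, 0], "fingers": 1},
    {"delta_pos": [-2.1, -1.9, 11.5], "dr": [0, 0, 0], "fingers": 1},
  ],
)

```text
time: 2.65
tool_pos: [0.6268, -0.2329, 0.2023]
tool_rot: [3.141, -0.0, 2.847]
contact_force: [0.0, 0.9, 1.2]
opening: 0.0006
grip_force: 0.0
```

step_arm(
  increments=[
    {"delta_pos": [-0.2, -0.45, 0], "dr": [0, 0, 0], "fingers": 1},
    {"delta_pos": [-0.2, -0.45, 1.5], "dr": [0, 0, 0], "fingers": 1},
    {"delta_pos": [-0.2, -0.45, 2.5], "dr": [0, 0, 0], "fingers": 1},
    {"delta_pos": [-0.2, -0.45, 3.3], "dr": [0, 0, 0], "fingers": 1},
    {"delta_pos": [-0.2, -0.45, 4.0], "dr": [0, 0, 0], "fingers": 1},
  ],
)

```text
time: 3.28
tool_pos: [0.6284, -0.2389, 0.1624]
tool_rot: [-3.141, 0.003, 2.847]
contact_force: [2.6, -0.6, 5.8]
opening: 0.0003
grip_force: 2.5
```

step_arm(
  increments=[
    {"delta_pos": [0, 0, 0.3], "dr": [0, 0, 0], "fingers": 1},
    {"delta_pos": [0, 0, 0.6], "dr": [0, 0, 0], "fingers": 1},
    {"delta_pos": [0, 0, 0.8], "dr": [0, 0, 0], "fingers": 1},
    {"delta_pos": [0, 0, 1.0], "dr": [0, 0, 0], "fingers": 1},
    {"delta_pos": [0, 0, 1.0], "dr": [0, 0, 0], "fingers": 1},
  ],
)

```text
time: 3.9
tool_pos: [0.6284, -0.2389, 0.1525]
tool_rot: [-3.141, 0.003, 2.847]
contact_force: [2.9, -0.6, 5.6]
opening: 0.0006
grip_force: 2.2
```

Contact is at about 5.7 N, as expected. I'll press on to the firm stop.

step_arm(
  increments=[
    {"delta_pos": [0, 0, 0.1], "dr": [0, 0, 0], "fingers": 1},
    {"delta_pos": [0, 0, 0.2], "dr": [0, 0, 0], "fingers": 1},
    {"delta_pos": [0, 0, 0.3], "dr": [0, 0, 0], "fingers": 1},
    {"delta_pos": [0, 0, 0.35], "dr": [0, 0, 0], "fingers": 1},
    {"delta_pos": [0, 0, 0.35], "dr": [0, 0, 0], "fingers": 1},
  ],
)

```text
time: 4.53
tool_pos: [0.6285, -0.2389, 0.1493]
tool_rot: [-3.141, 0.003, 2.847]
contact_force: [4.2, -1.1, 6.2]
opening: 0.0006
grip_force: 3.2
```

step_arm(
  increments=[
    {"delta_pos": [0, 0, 0.1], "dr": [0, 0, 0], "fingers": 1},
    {"delta_pos": [0, 0, 0.2], "dr": [0, 0, 0], "fingers": 1},
    {"delta_pos": [0, 0, 0.25], "dr": [0, 0, 0], "fingers": 1},
    {"delta_pos": [0, 0, 0.25], "dr": [0, 0, 0], "fingers": 1},
    {"delta_pos": [0, 0, 0.25], "dr": [0, 0, 0], "fingers": 1},
  ],
)

```text
time: 5.15
tool_pos: [0.6286, -0.239, 0.1482]
tool_rot: [-3.141, 0.005, 2.846]
contact_force: [1.9, 0.1, 12.1]
opening: 0.0005
grip_force: 6.4
```

step_arm(
  increments=[
    {"delta_pos": [0, 0, 0.1], "dr": [0, 0, 0], "fingers": 1},
    {"delta_pos": [0, 0, 0.2], "dr": [0, 0, 0], "fingers": 1},
    {"delta_pos": [0, 0, 0.2], "dr": [0, 0, 0], "fingers": 1},
    {"delta_pos": [0, 0, 0.2], "dr": [0, 0, 0], "fingers": 1},
    {"delta_pos": [0, 0, 0.2], "dr": [0, 0, 0], "fingers": 1},
  ],
)

```text
time: 5.78
tool_pos: [0.6287, -0.2391, 0.148]
tool_rot: [-3.141, 0.006, 2.847]
contact_force: [-1.0, 0.3, 19.7]
opening: 0.0002
grip_force: 10.4
```

step_arm(
  increments=[
    {"delta_pos": [0, 0, -2], "dr": [0, 0, 0], "fingers": 1},
    {"delta_pos": [0, 0, -7], "dr": [0, 0, 0], "fingers": 1},
    {"delta_pos": [0, 0, -12], "dr": [0, 0, 0], "fingers": 1},
    {"delta_pos": [0, 0, -13], "dr": [0, 0, 0], "fingers": 1},
    {"delta_pos": [0, 0, -13], "dr": [0, 0, 0], "fingers": 1},
  ],
)

```text
time: 6.4
tool_pos: [0.627, -0.2384, 0.2731]
tool_rot: [3.141, -0.001, 2.847]
contact_force: [-0.2, -0.2, -0.2]
opening: 0.0004
grip_force: 0.0
```

Run:
```python
from h import *
s=.64
def tri(a1,b1):
    o1,a=ray("scene",np.array(a1)*s);o2,b=ray("top",np.array(b1)*s)
    a/=np.linalg.norm(a);b/=np.linalg.norm(b)
    t=np.linalg.lstsq(np.c_[a,-b],o2-o1,rcond=None)[0];p,q=o1+a*t[0],o2+b*t[1];return np.round((p+q)/2,3),round(np.linalg.norm(p-q),3)
print(tri((186,200),(408,97)),tri((268,140),(514,97)),tri((77,217),(286,40)))
S=robot.observe();print(S["tool_pos"],S["contact_force"])
P=viewer.camera_params("wrist");np.savez("w2.npz",K=P["K"],T=P["T"])
im=viewer.read_camera("wrist");cv2.imwrite("pics/w2.png",cv2.resize(im[:,:,::-1],(800,600),interpolation=cv2.INTER_CUBIC))
```

```text
(array([ 0.853, -0.182,  0.102]), np.float64(0.015)) (array([ 0.833, -0.327,  0.113]), np.float64(0.013)) (array([ 0.875, -0.034,  0.194]), np.float64(0.001))
[ 0.62702241 -0.23839358  0.27309608] [-0.23984272 -0.16582359 -0.23313212]
```

View pics/w2.png

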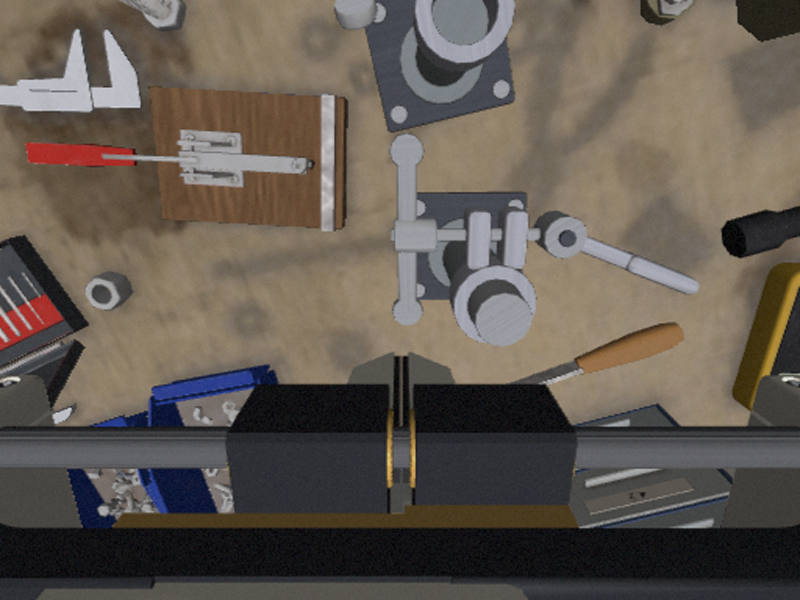

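The nut wings now end at (407,150) and (407,307). The lever pivot is at (565,234) and its tip at (690,283). Next I'll check that the wings are level and plan the lever push.

Run:
```python
from h import *
d=np.load("w2.npz");W={"K":d["K"],"T":d["T"]};s=.64
z=lambda u,v,h:onz("wrist",np.array((u,v))*s,h,W)
a,b=z(407,150,.150),z(407,309,.150);print("wing level len",np.linalg.norm(a-b),(a+b)/2)
P=z(563,232,.16);t=z(693,283,.156);m=z(630,262,.156);print("piv",P,"tip",t,np.linalg.norm(t-P),"mid",m)
yaw=np.radians(-16.5);x=np.array([np.cos(yaw),np.sin(yaw)]);y=np.array([-x[1],x[0]])
Pv=np.array([.6505,-.185])-.042*x+.04*y;print(Pv)
v=(t[:2]-Pv);th=np.arctan2(v@x,v@y);print("theta",th)
for q,c in ((th,.03),(th,.015),(.8,.015),(1.2,.015),(1.6,.015)):
    l=np.sin(q)*x+np.cos(q)*y;n=-np.cos(q)*x+np.sin(q)*y;print(round(q,2),np.round(Pv+.075*l+c*n,4),"psi deg",round(163.5-np.degrees(q),1))
```

```text
wing level len 0.0971931196044764 [ 0.59538338 -0.22486253  0.15      ]
piv [ 0.61937578 -0.13664212  0.16      ] tip [ 0.67503102 -0.06480716  0.156     ] 0.09096025044305066 mid [ 0.65042256 -0.10001252  0.156     ]
[ 0.62159018 -0.13471857]
theta 0.3646792521934075
0.36 [ 0.6433 -0.0569] psi deg 142.6
0.36 [ 0.6552 -0.066 ] psi deg 142.6
0.8 [ 0.6811 -0.0866] psi deg 117.7
1.2 [ 0.6951 -0.1136] psi deg 94.7
1.6 [ 0.6975 -0.1439] psi deg 71.8
```

step_arm(
  increments=[
    {"delta_pos": [1, 4.5, 0], "dr": [0, 0, 8], "fingers": 1},
    {"delta_pos": [2, 9, 0], "dr": [0, 0, 16], "fingers": 1},
    {"delta_pos": [3, 13.5, 0], "dr": [0, 0, 20.5], "fingers": 1},
    {"delta_pos": [3.75, 17.8, 0], "dr": [0, 0, 20.5], "fingers": 1},
    {"delta_pos": [3.75, 17.8, 0], "dr": [0, 0, 20.5], "fingers": 1},
  ],
)

```text
time: 7.08
tool_pos: [0.6426, -0.0539, 0.2713]
tool_rot: [-3.14, -0.005, 2.493]
contact_force: [0.7, -0.7, -0.4]
opening: 0.0002
grip_force: 0.0
```

step_arm(
  increments=[
    {"delta_pos": [0, 0, 4], "dr": [0, 0, 0], "fingers": 1},
    {"delta_pos": [0, 0, 8], "dr": [0, 0, 0], "fingers": 1},
    {"delta_pos": [0, 0, 11.5], "dr": [0, 0, 0], "fingers": 1},
    {"delta_pos": [0, 0, 13.2], "dr": [0, 0, 0], "fingers": 1},
    {"delta_pos": [0, 0, 13.2], "dr": [0, 0, 0], "fingers": 1},
  ],
)

```text
time: 7.7
tool_pos: [0.6424, -0.0579, 0.14]
tool_rot: [-3.14, -0.003, 2.488]
contact_force: [-0.2, -1.1, -0.6]
opening: 0.0002
grip_force: 0.0
```

step_arm(
  increments=[
    {"delta_pos": [-0.8, 0, 0], "dr": [0, 0, 0], "fingers": 1},
    {"delta_pos": [-1.5, 0, 0], "dr": [0, 0, 0], "fingers": 1},
    {"delta_pos": [-2.0, 0.1, 0], "dr": [0, 0, 4], "fingers": 1},
    {"delta_pos": [-2.56, 0.14, 0], "dr": [0, 0, 8], "fingers": 1},
    {"delta_pos": [-3.1, 0.14, 0], "dr": [0, 0, 12], "fingers": 1},
  ],
)

```text
time: 8.32
tool_pos: [0.6691, -0.0743, 0.143]
tool_rot: [3.14, -0.001, 2.277]
contact_force: [-3.0, 4.4, 2.8]
opening: 0.0003
grip_force: 2.6
```

step_arm(
  increments=[
    {"delta_pos": [-0.8, 0.1, 0.1], "dr": [0, 0, 6], "fingers": 1},
    {"delta_pos": [-1.6, 0.15, 0.2], "dr": [0, 0, 12], "fingers": 1},
    {"delta_pos": [-2.4, 0.1, 0.2], "dr": [0, 0, 18], "fingers": 1},
    {"delta_pos": [-3.2, 0, 0.2], "dr": [0, 0, 24], "fingers": 1},
    {"delta_pos": [-3.95, -0.25, 0.2], "dr": [0, 0, 30], "fingers": 1},
  ],
)

```text
time: 8.95
tool_pos: [0.6936, -0.1054, 0.1411]
tool_rot: [3.139, -0.002, 1.753]
contact_force: [1.1, 5.8, 1.7]
opening: 0.0006
grip_force: 2.8
```

step_arm(
  increments=[
    {"delta_pos": [-0.8, 0.1, 0], "dr": [0, 0, 6], "fingers": 1},
    {"delta_pos": [-1.6, 0.15, 0], "dr": [0, 0, 12], "fingers": 1},
    {"delta_pos": [-2.4, 0.1, 0], "dr": [0, 0, 18], "fingers": 1},
    {"delta_pos": [-3.2, 0, 0], "dr": [0, 0, 24], "fingers": 1},
    {"delta_pos": [-3.2, 0, 0], "dr": [0, 0, 24], "fingers": 1},
  ],
)

```text
time: 9.57
tool_pos: [0.6997, -0.1376, 0.1411]
tool_rot: [3.139, -0.002, 1.336]
contact_force: [2.3, 3.9, 1.7]
opening: 0.0002
grip_force: 2.0
```

step_arm(
  increments=[
    {"delta_pos": [-0.3, 0, 0], "dr": [0, 0, 2], "fingers": 1},
    {"delta_pos": [-0.6, 0.1, 0], "dr": [0, 0, 4], "fingers": 1},
    {"delta_pos": [-0.8, 0.1, 0], "dr": [0, 0, 5], "fingers": 1},
    {"delta_pos": [-0.9, 0.1, 0], "dr": [0, 0, 5], "fingers": 1},
    {"delta_pos": [-1.0, 0.1, 0], "dr": [0, 0, 5], "fingers": 1},
  ],
)

```text
time: 10.2
tool_pos: [0.6994, -0.1432, 0.1412]
tool_rot: [3.139, -0.008, 1.252]
contact_force: [5.5, 18.3, 2.0]
opening: 0.0007
grip_force: 9.2
```

step_arm(
  increments=[
    {"delta_pos": [-0.1, 0, 0], "dr": [0, 0, 0], "fingers": 1},
    {"delta_pos": [-0.2, 0, 0], "dr": [0, 0, 0], "fingers": 1},
    {"delta_pos": [-0.2, 0, 0], "dr": [0, 0, 0], "fingers": 1},
    {"delta_pos": [-0.2, 0, 0], "dr": [0, 0, 0], "fingers": 1},
    {"delta_pos": [-0.2, 0, 0], "dr": [0, 0, 0], "fingers": 1},
  ],
)

```text
time: 10.82
tool_pos: [0.6993, -0.1434, 0.1412]
tool_rot: [3.139, -0.01, 1.253]
contact_force: [6.9, 19.2, 2.8]
opening: 0.0003
grip_force: 10.8
```

The lever holds still against about 20 N, so it's at the stop. I'll back off and rise.

step_arm(
  increments=[
    {"delta_pos": [1.5, 0, 0], "dr": [0, 0, 0], "fingers": 1},
    {"delta_pos": [3, 0, 0], "dr": [0, 0, 0], "fingers": 1},
    {"delta_pos": [3, 0, -4], "dr": [0, 0, 0], "fingers": 1},
    {"delta_pos": [3, 0, -9], "dr": [0, 0, 0], "fingers": 1},
    {"delta_pos": [3, 0, -14], "dr": [0, 0, 0], "fingers": 1},
  ],
)

```text
time: 11.45
tool_pos: [0.7058, -0.1217, 0.2813]
tool_rot: [3.142, 0.001, 1.249]
contact_force: [0.7, -0.2, 0.2]
opening: 0.0003
grip_force: 0.0
```

step_arm(
  increments=[
    {"delta_pos": [6, 0, 0], "dr": [0, 0, 0], "fingers": 1},
    {"delta_pos": [9, 0, 0], "dr": [0, 0, 0], "fingers": 1},
    {"delta_pos": [9, 0, 0], "dr": [0, 0, 0], "fingers": 1},
    {"delta_pos": [9, 0, 0], "dr": [0, 0, 0], "fingers": 1},
    {"delta_pos": [9, 0, 0], "dr": [0, 0, 0], "fingers": 1},
  ],
)

```text
time: 12.08
tool_pos: [0.7341, -0.0377, 0.2798]
tool_rot: [3.142, 0.0, 1.248]
contact_force: [0.2, -0.8, -0.1]
opening: 0.0004
grip_force: 0.0
```

Run:
```python
from h import *
S=robot.observe();print(S["time"],S["tool_pos"],S["contact_force"])
a=viewer.read_camera("top")[100:250,170:320,::-1];b=viewer.read_camera("scene")[100:280,130:330,::-1]
cv2.imwrite("pics/e.png",np.hstack([cv2.resize(x,(400,400),interpolation=cv2.INTER_CUBIC) for x in (a,b)]))
```

```text
12.075 [ 0.73414885 -0.03766848  0.27979704] [ 0.20757401 -0.77975096 -0.10703587]
```

View pics/e.png

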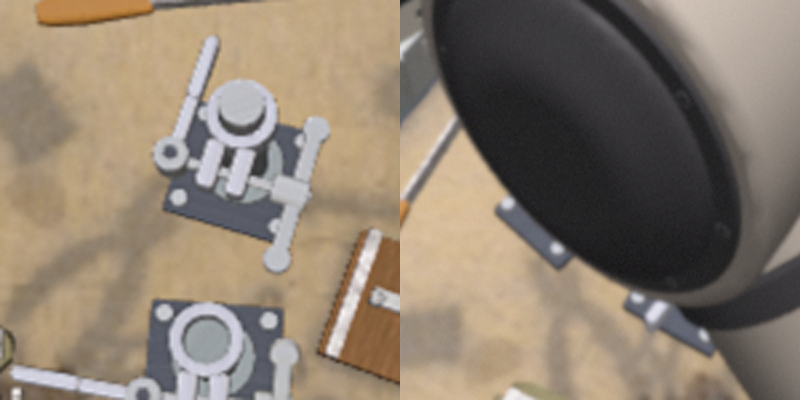

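The top crop shows the lever home alongside the collar, from (170,152) to (212,42), and the wings level, from (278,258) to (315,130). The arm is clear and the spare clamp is untouched.

```bash
python3 -c "
from cell import robot
print(robot.hand_in())"
```

```text
the job is handed in; nothing more can be done
None
```

The post clamp's wing nut was pressed to its firm stop with the wings level, then its lever was swung fully home. The arm was clear of everything, the spare clamp was left alone, and the job was handed in at about 12 s.

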